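Split the spice tins evenly on the two-tray balance

ROBOT

A 7-joint arm with a two-finger parallel gripper is mounted at the origin on the work surface. World frame = base frame: x ahead of the robot, y to its left, z up, the work surface at z = 0. Lengths are in m, angles in degrees, forces in N, time in s.
With the tool pointing down it reaches from about 0.425 to 0.875 m from the base axis. Payload 4.7 kg.
Tool frame: the origin (TCP) lies midway between the tips of the shut fingers; the grasp point (between the pads) lies 19 mm behind it; z points along the fingers, x is the direction in which the jaws open and shut, and the axes are right-handed (so a half turn about z gives the same grasp; the last joint's range is limited). The gripper opens to 87 mm and grips with 3 to 60 N. Pads are 19 mm wide; open, the fingers measure 117 mm over their backs; the gripper's body (75 mm by 190 mm) begins 51 mm behind the grasp point.
Start: joints at [-73.104, 18.392, -4.016, 83.108, 1.295, 78.541, -3.26], TCP at [0.18, 0.625, 0.223] pointing down, gripper open.
Joint ranges: [-163.93, 163.93], [-17.29, 119.83], [-79.2, 71.16], [3.27, 140.29], [-89.18, 269.18], [5.43, 117.66], [-154.24, 154.24]. Speed limits (degrees/s): [147.25, 147.25, 180, 180, 180, 180, 180].

INTERFACE

Orientations are given as [roll, pitch, yaw] about the fixed x, y, z axes, in that order (R = Rz(yaw) Ry(pitch) Rx(roll)).
In Python, from cell import telemetry, optics, env gives the robot as it stands.
- The arm moves only by the tool arm_command, never from a script. Its arguments are lists of equal length, an entry for each row: "translation": the shift along the tool's x, y, z in cm, a list of three; "twist": the turn about the tool's z in degrees. In form: {"translation": [[x, y, z], ...], "twist": [twist, ...]}. A call has 1 to 10 rows; each row shifts and turns the pose as measured when the row begins, along the tool's axes as they then stand; what a row does not reach is not made up. A row lasts 1/8 s, in which the tool goes at most 62.5 mm and 10.7 degrees, less where a joint would pass 70% of its speed; a pose out of reach is approached as far as the arm can. A call is refused whole if a number of a shift passes 6.25 or a number of a turn 10.7, either way. A call with a gripper value outside its range is refused whole. "grip" is the opening in per cent of the stroke, from 0 (shut) to 100 (fully open), set as the call begins (left out, the last holds). The fingers move at their own pace and stop on an object; "force" is the grip in N (left out, the last holds). Time passes only in rows, so rows that do not move let the fingers close. It gives the time, the measured TCP pose, the force and the opening at its end, in the units of the state.
- telemetry.get_obs(): the state, without advancing time (a new reading comes with each control period).
- optics.read_camera(name): name is "scene" or "side" or "wrist"; returns a dict with "img" (400x640x3 uint8, blue, green, red), "fx", "fy", "cx", "cy" (pixels), "extrinsics" (4x4, takes a point from camera to world coordinates); the wrist camera has in their place "hand_eye" (4x4, takes a point from camera to tool coordinates, whose origin is the TCP and whose axes are the tool frame's). Camera axes: x right, y up, looking along -z (the intrinsics and any distortion apply to the point x, -y, -z); pixel columns grow to the right and rows downward; lengths in m; the calibration is good to about 2 mm. A picture is of the moment at which its call begins: read the wrist's pose just before it. There is no depth.
- env.sign_off(): hands the job in, once; it reports no verdict.
The state is a dict: "time_s": time; "qpos": joint angles; "joint_velocities": joint speeds; "effort": joint torques, N m; "tool_pos": TCP position; "tool_rot": TCP orientation; "force": force on the tool from outside, world axes, zero at the start; "wrist_torque": the same for the moment, N m; "grip_width": finger opening in m.
Only numpy, scipy, OpenCV 4.12 (cv2) and the standard library are available. Lean on these libraries where they do the work, as an engineer would, in place of code of your own. Each camera call takes 0.05 s, during which the arm holds its last target. There are 200 camera calls.

TASK

The spice tins on the two-tray balance are to be shared out into two portions of equal weight: move tins from tray to tray until the balance hangs level. Every tin must end upright and fully down in a seat of a tray; the middle seats slide, so feel for the opening, and set the tins in gently, without pressing hard on the balance or dropping them. Leave the other things on the counter where they are.

Things in the scene. Friction and masses are not known exactly. Their poses are not given: they have to be found in the camera images.
- balance: Two-tray steel balance, fixed on the counter. Origin: centre of its base's underside; x along the trays, y towards the left tray, z up. Base 170 x 130 x 18 mm. Beam axis along x at 55 mm height. Tray centre lines at y = +130 (left) and -130 mm (right); tray floors at 64 mm, seat wall tops at 75 mm height when level. Trays 194 mm along x, 55 mm wide.
- beam (a joint): tilt of the beam (rad): 0 level, positive when the left (+y) tray is up; stops at -0.07 and 0.07 (a tray is then 9 mm up or down), light spring to level. The heavier tray sinks. A raised tray yields softly: 1 to 3 N push it down until the beam meets its stop, where it turns hard.
- beam_mid (a point): point midway between the trays at the height of their floors, 9 mm over the beam axis, turning with the beam; axes as the balance's. A tin fully down in a seat has its origin at z = 0 and y = +130 or -130 mm here, within 2.5 mm.
- tray_left (a point): centre of the left tray's floor (balance y = +130 mm), turning with the beam. Three open seats, walls 11 mm high: fixed ones (44 mm along x, 45 along y inside) at x = -72 and +72 mm, and a middle one (43 x 45), empty at first, a 5 mm thick frame that slides stiffly along x (5 N), centre anywhere from -18 to +18 mm, NOT measured: a tin slid along x lightly on its walls drops 11 mm at the opening.
- tray_right (a point): centre of the right tray's floor (balance y = -130 mm), turning with the beam. Three open seats, walls 11 mm high: fixed ones (44 mm along x, 45 along y inside) at x = -72 and +72 mm, and a middle one (43 x 45), empty at first, a 5 mm thick frame that slides stiffly along x (5 N), centre anywhere from -18 to +18 mm, NOT measured: a tin slid along x lightly on its walls drops 11 mm at the opening.
- tin_tallest: plain closed aluminium tin, cylinder 40 mm across, 92 mm high, about 240 g (within 3 %). Origin: centre of its underside, z up its axis. The four tins (92, 66, 54, 44 mm) differ in height; the tallest weighs as much as the other three together. At the start two stand in the end seats of each tray, in any order.
- tin_second: plain closed aluminium tin, cylinder 40 mm across, 66 mm high, about 120 g (within 3 %). Origin: centre of its underside, z up its axis. The four tins (92, 66, 54, 44 mm) differ in height; the tallest weighs as much as the other three together. At the start two stand in the end seats of each tray, in any order.
- tin_third: plain closed aluminium tin, cylinder 40 mm across, 54 mm high, about 80 g (within 3 %). Origin: centre of its underside, z up its axis. The four tins (92, 66, 54, 44 mm) differ in height; the tallest weighs as much as the other three together. At the start two stand in the end seats of each tray, in any order.
- tin_shortest: plain closed aluminium tin, cylinder 40 mm across, 44 mm high, about 40 g (within 3 %). Origin: centre of its underside, z up its axis. The four tins (92, 66, 54, 44 mm) differ in height; the tallest weighs as much as the other three together. At the start two stand in the end seats of each tray, in any order.
- dish: white ceramic dipping dish, 84 mm across, 22 mm high, a bystander; origin at the centre of its underside
- cup: teal plastic cup, 76 mm across, 95 mm high, a bystander; origin at the centre of its underside
- bowl: glass mixing bowl, 210 mm across, 85 mm high, a bystander; origin at the centre of its underside
- spatula: bamboo spatula, 280 mm long, lying on the counter, a bystander; origin under its middle
- box: small aluminium box with a sliding door, 130 x 170 x 83 mm high, a bystander; origin at the centre of its underside
- bottle: amber glass bottle, 60 mm across, 190 mm high, a bystander; origin at the centre of its underside

How it is judged:
By the outcome, as a careful person would: the job done as asked, in the order asked, and still so for the second after the job is handed in, with the robot touching nothing.
It also fails if it takes over 64 s, if anything falls off the work surface, if the arm or the gripper's body presses on something with over 40 N, if the wrist force passes 120 N, or if a joint passes its speed limit or range.

## Working session

There is one attempt and no reset: what is moved stays moved. The work goes in short steps, Python scripts to look and compute and a tool call to move; the robot and the scene stay as the last step left them, time stands still between calls to the robot, and variables do not carry over. Pictures are saved under pics/ and viewed, about 8 in all and at most 12, crops included, and the job is handed in when it is done.

Besides the shell and the picture viewer there is one more tool, called after "Request:" by a JSON object that holds its "fn" and its "kwargs", one argument or row to a line. arm_command: Moves the arm, as the interface text tells. Its arguments: {"type":"object","properties":{"translation":{"type":"array","items":{"type":"array","items":{"type":"number"}}},"twist":{"type":"array","items":{"type":"number"}},"grip":{"type":"number"},"force":{"type":"number"}},"required":["translation","twist"]}

```bash
ls; mkdir -p pics; python3 - <<'E'
from cell import telemetry, optics, env
import cv2,numpy as np
print(telemetry.get_obs())
for n in ("scene","side","wrist"):
    c=optics.read_camera(n); cv2.imwrite(f"pics/{n}0.png",c["img"])
    np.savez(f"pics/{n}0.npz",**c)
    print(n,{k:(np.round(v,4).tolist() if k!="img" else 0) for k,v in c.items()})
E
```

```text
pics
{'time_s': 0.0, 'qpos': array([-73.10543439,  18.44193624,  -4.01517583,  83.1750891 ,
         1.29589341,  78.54014009,  -3.2626088 ]), 'joint_velocities': array([ 0.05417488, -0.08206944,  0.04964359,  0.03043055, -0.05686237,
        0.0347607 ,  0.13054577]), 'effort': array([-6.06041613e-04, -4.91300261e+01, -4.04407466e-01, -3.12524629e+01,
       -6.38546515e-02,  4.41243604e-02,  2.04380799e-04]), 'tool_pos': array([0.18001436, 0.62400021, 0.22142722]), 'tool_rot': array([1.79993313e+02, 1.11873829e-01, 7.39124139e+01]), 'force': array([-0.49207917,  0.31617005,  0.61725973]), 'wrist_torque': array([-0.01160779,  0.0202133 , -0.01050868]), 'grip_width': 0.08679337988699552}
scene {'img': 0, 'fx': 390.3329, 'fy': 390.3329, 'cx': 317.7704, 'cy': 195.7233, 'extrinsics': [[0.3886, -0.7088, 0.5888, 1.1306], [0.9213, 0.3107, -0.234, -0.2385], [-0.0171, 0.6333, 0.7737, 0.8942], [0.0, 0.0, 0.0, 1.0]]}
side {'img': 0, 'fx': 515.1373, 'fy': 515.1373, 'cx': 307.885, 'cy': 203.8342, 'extrinsics': [[0.8223, 0.402, -0.4029, -0.082], [-0.5691, 0.5742, -0.5886, -0.8612], [-0.0052, 0.7133, 0.7009, 1.0788], [0.0, 0.0, 0.0, 1.0]]}
wrist {'img': 0, 'fx': 349.1027, 'fy': 349.1027, 'cx': 319.7645, 'cy': 195.1987, 'hand_eye': [[1.0, -0.0015, 0.0007, -0.0009], [-0.0012, -0.9521, -0.3057, -0.0844], [0.0011, 0.3057, -0.9521, -0.1613], [0.0, 0.0, 0.0, 1.0]]}
```

View pics/scene0.png

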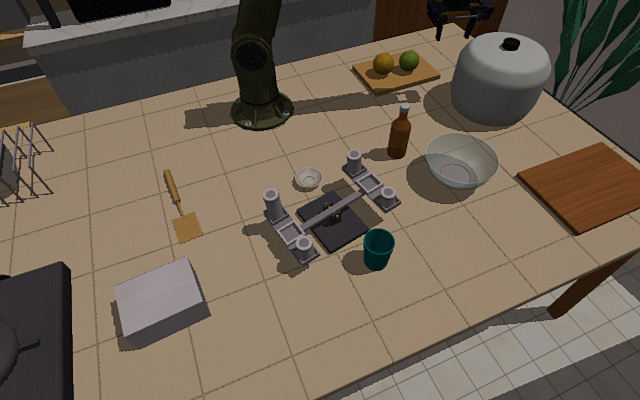

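View pics/side0.png

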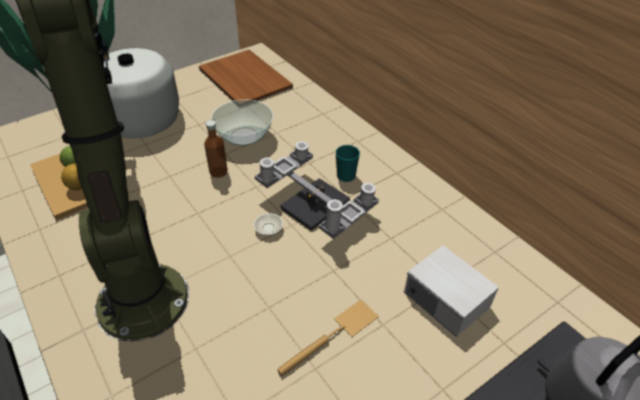

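The scene shows the balance with the tallest tin at about (271,205). Its tray-mate is at (304,247). The other tray's tins are at (354,160) and (387,197). I'll enlarge both views next.

```bash
python3 - <<'E'
import cv2,numpy as np
a=cv2.imread("pics/scene0.png")[140:270,255:415]; b=cv2.imread("pics/side0.png")[130:260,240:400]
k=dict(fx=5,fy=5,interpolation=cv2.INTER_CUBIC)
o=np.vstack([cv2.resize(x,None,fx=4.6,fy=4.6,interpolation=cv2.INTER_CUBIC)[:,:] for x in (a,b)])
o=np.hstack([cv2.resize(x,(400,325),interpolation=cv2.INTER_CUBIC) for x in (a,b)])
cv2.imwrite("pics/crop0.png",cv2.convertScaleAbs(o,alpha=1.3,beta=10))
E
```

```text
(no output)
```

View pics/crop0.png

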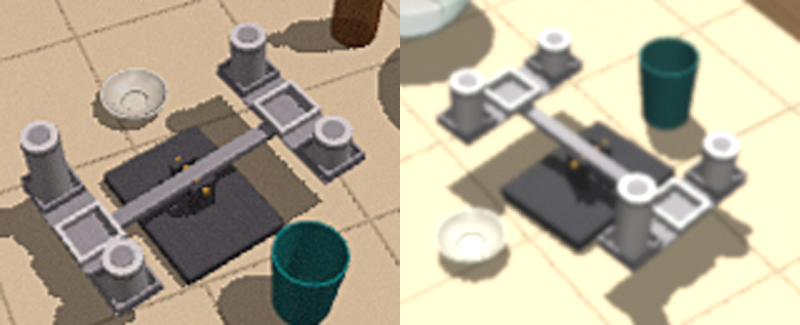

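The left crop shows tops at A (42,133), B (122,255), C (247,37) and D (333,128). The right crop shows the same tins at A (636,186), B (720,145), C (466,79) and D (555,38). A is the tallest and stands with B, so that tray must be the heavy one. Moving B to the other tray's middle seat should give A on one side and B+C+D on the other. I'll triangulate these points.

```bash
cat > h.py <<'E'
import cv2,numpy as np
from scipy.spatial.transform import Rotation as R
from cell import telemetry, optics, env
def ray(c,E,uv):
    d=np.array([(uv[0]-c["cx"])/c["fx"],-(uv[1]-c["cy"])/c["fy"],-1.])
    return E[:3,3],E[:3,:3]@d
def onplane(o,d,z): return o+d*(z-o[2])/d[2]
def tri(rs):
    A=0;b=0
    for o,d in rs:
        d=d/np.linalg.norm(d);P=np.eye(3)-np.outer(d,d);A=A+P;b=b+P@o
    p=np.linalg.solve(A,b); return p,[np.linalg.norm(np.cross(p-o,d/np.linalg.norm(d))) for o,d in rs]
def tool():
    o=telemetry.get_obs();T=np.eye(4);T[:3,:3]=R.from_euler("xyz",o["tool_rot"],degrees=True).as_matrix();T[:3,3]=o["tool_pos"];return o,T
def wrist(name):
    o,T=tool();c=optics.read_camera("wrist");cv2.imwrite(f"pics/{name}.png",c["img"]);np.savez(f"pics/{name}.npz",E=T@c["hand_eye"],**c);return o,c,T@c["hand_eye"]
def delta(xy,z=None):
    "tool-axes shift (cm) to world TCP xy[,z]"
    o,T=tool();p=T[:3,3];g=np.array([xy[0],xy[1],p[2] if z is None else z]);return np.round(T[:3,:3].T@(g-p)*100,2)
E
python3 - <<'E'
from h import *
s=np.load("pics/scene0.npz");d=np.load("pics/side0.npz")
P={"A":((42,133),(636,186)),"B":((122,255),(720,145)),"C":((247,37),(466,79)),"D":((333,128),(555,38)),"midR":((90,235),(679,203)),"midL":((286,108),(512,91))}
X={}
for k,(a,b) in P.items():
    ua=(255+a[0]/2.5,140+a[1]/2.5);ub=(240+(b[0]-400)/2.5,130+b[1]/2.5)
    p,e=tri([ray(s,s["extrinsics"],ua),ray(d,d["extrinsics"],ub)]);X[k]=p;print(k,p.round(4),np.round(e,4))
v=X["B"]-X["A"];w=X["D"]-X["C"];print(np.degrees(np.arctan2([v[1],w[1]],[v[0],w[0]])),np.hypot(*v[:2]),np.hypot(*w[:2]))
print((X["A"]+X["B"]+X["C"]+X["D"])/4)
E
```

```text
A [ 0.509  -0.1161  0.1458] [0.0022 0.0022]
B [ 0.6495 -0.0871  0.1062] [0.0013 0.0013]
C [0.4602 0.1377 0.1371] [0.0006 0.0006]
D [0.6    0.167  0.1171] [0.0023 0.0023]
midR [ 0.586  -0.0991  0.0608] [0.0008 0.0008]
midL [0.5277 0.1538 0.0782] [0.0027 0.0027]
[11.65413104 11.82919493] 0.14347878978340414 0.14289279882728506
[0.55469351 0.02534406 0.1265313 ]
```

Tin A is the 92 mm one (240 g) and B the 54 mm one (80 g), both on the right tray, which is down. C is 66 mm and D is 44 mm, both on the left tray, which is up. The balance is centred near (0.555, 0.025) with yaw 11.7°. The plan is to move B to the left middle seat. First I'll check where the tall obstacles are.

```bash
python3 - <<'E'
from h import *
s=np.load("pics/scene0.npz");d=np.load("pics/side0.npz")
for k,a,b,z in (("bottle cap",(405,106),(211,125),.19),("bottle base",(398,152),(219,172),.005),("pot knob",(511,44),(125,59),.2),("cup top",(379,238),(347,153),.095)):
    ra,rb=ray(s,s["extrinsics"],a),ray(d,d["extrinsics"],b);p,e=tri([ra,rb]);print(k,p.round(3),np.round(e,3),onplane(*ra,z).round(3),onplane(*rb,z).round(3))
E
```

```text
bottle cap [0.388 0.331 0.184] [0.004 0.004] [0.39  0.331 0.19 ] [0.384 0.318 0.19 ]
bottle base [ 0.389  0.336 -0.001] [0.006 0.006] [0.39  0.338 0.005] [0.386 0.321 0.005]
pot knob [0.3   0.763 0.23 ] [0.002 0.002] [0.26  0.812 0.2  ] [0.313 0.817 0.2  ]
cup top [0.706 0.084 0.094] [0.004 0.004] [0.704 0.088 0.095] [0.705 0.078 0.095]
```

```bash
cat >> h.py <<'E'
def rows(goal,n,yaw=None):
    "n equal rows to world goal, tool frame turning to yaw (tool down)"
    o,T=tool();p=T[:3,3];y0=o["tool_rot"][2];dy=0 if yaw is None else (yaw-y0+180)%360-180
    st=(np.array(goal)-p)/n
    return [np.round(R.from_euler("xyz",[180,0,y0+dy*i/n],degrees=True).as_matrix().T@st*100,1).tolist() for i in range(n)],round(-dy/n,2)
E
python3 -c "
from h import *
print(rows([.45,.24,.27],8,101.7))"
```

```text
([[-3.7, 4.6, -0.6], [-3.9, 4.3, -0.6], [-4.2, 4.1, -0.6], [-4.4, 3.8, -0.6], [-4.7, 3.6, -0.6], [-4.9, 3.3, -0.6], [-5.1, 3.0, -0.6], [-5.2, 2.7, -0.6]], np.float64(-3.47))
```

Request:
{"fn": "arm_command", "kwargs": {
  "translation": [
    [-3.7, 4.6, -1.0],
    [-3.9, 4.3, -1.0],
    [-4.2, 4.1, -0.8],
    [-4.4, 3.8, -0.6],
    [-4.7, 3.6, -0.6],
    [-4.9, 3.3, -0.6],
    [-5.1, 3.0, -0.4],
    [-5.2, 2.7, 0],
    [-5, 2.4, 0],
    [-4, 3, 0]
  ],
  "twist": [-3.5, -3.5, -3.5, -3.5, -3.5, -3.5, -3.5, -3.5, 0, 0],
  "grip": 100
}}

```text
time_s: 1.4
tool_pos: [0.5345, 0.156, 0.2706]
tool_rot: [-179.9, 0.1, 103.4]
force: [1.1, 1.2, -0.8]
grip_width: 0.0872
```

```bash
python3 -c "
from h import *
print(tool()[0]['tool_pos'],tool()[0]['tool_rot'])
print(rows([.515,.15,.2],3,101.7))"
```

```text
[0.53446454 0.15604194 0.27063237] [-1.79859096e+02  1.02995057e-01  1.03407810e+02]
([[-0.0, -0.7, 2.4], [-0.1, -0.7, 2.4], [-0.1, -0.7, 2.4]], np.float64(0.57))
```

Request:
{"fn": "arm_command", "kwargs": {
  "translation": [
    [0, -0.7, 2.4],
    [-0.1, -0.7, 2.4],
    [-0.1, -0.7, 2.2],
    [0, 0, 0],
    [0, 0, 0]
  ],
  "twist": [0.6, 0.6, 0.6, 0, 0]
}}

```text
time_s: 2.02
tool_pos: [0.5171, 0.1431, 0.1987]
tool_rot: [-179.9, 0.3, 101.0]
force: [0.4, -0.5, -0.1]
grip_width: 0.087
```

```bash
python3 -c "
from h import *
o,c,E=wrist('w1');print(o['tool_pos'],o['tool_rot'],E.round(3))"
```

```text
[0.51713514 0.14310428 0.19871341] [-179.90325913    0.25223288  100.9570902 ] [[-0.191 -0.935 -0.299  0.434]
 [ 0.982 -0.184 -0.053  0.127]
 [-0.005 -0.304  0.953  0.36 ]
 [ 0.     0.     0.     1.   ]]
```

View pics/w1.png

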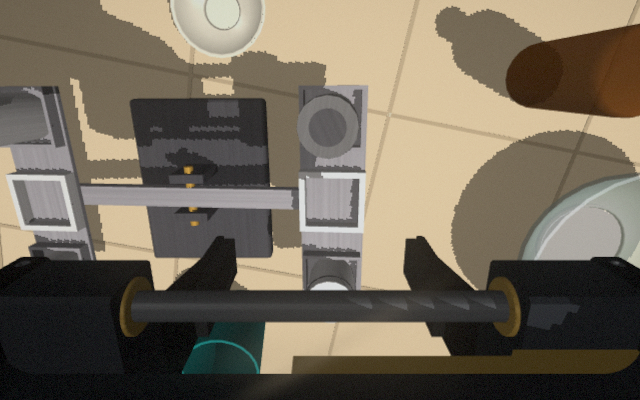

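The left middle frame sits at about (299–365, 172–232), tin C's top is at (328,127) and the right frame is at about (45,202). I'll extract the frame opening precisely.

```bash
python3 - <<'E'
from h import *
c=np.load("pics/w1.npz");E=c["E"];g=cv2.cvtColor(c["img"],cv2.COLOR_BGR2GRAY)
m=((g>195)).astype(np.uint8);m[255:]=0;m[:150]=0
cs,h=cv2.findContours(m,cv2.RETR_CCOMP,cv2.CHAIN_APPROX_NONE)
Y=np.radians(11.74);Rb=np.array([[np.cos(Y),np.sin(Y)],[-np.sin(Y),np.cos(Y)]]);C0=np.array([.5547,.0253])
for i,k in enumerate(cs):
    a=cv2.contourArea(k)
    if a<600: continue
    r=cv2.minAreaRect(k);u=np.array(r[0]); z=.084 if u[0]>200 else .066
    p=onplane(*ray(c,E,u),z); bx=cv2.boxPoints(r); w=[onplane(*ray(c,E,q),z)[:2] for q in bx]
    ed=[w[1]-w[0],w[2]-w[1]]
    print("hole" if h[0][i][3]>=0 else "outer",a,u.round(1),np.round(r[1],1),p.round(4),"bal",(Rb@(p[:2]-C0)).round(4),[(np.hypot(*e).round(4),np.degrees(np.arctan2(e[1],e[0])).round(1)) for e in ed])
print(g[200,290:375].tolist());print(g[165:240,332].tolist());print(g[80:160,328].tolist())
for n,u,z in (("C top",(328,127),.139),("trayend L",(333,86),.078)):
    p=onplane(*ray(c,E,u),z);print(n,p.round(4),(Rb@(p[:2]-C0)).round(4))
E
```

```text
outer 1692.5 [125.5 226.5] [41. 53.] [ 0.5901 -0.0251  0.066 ] bal [ 0.0244 -0.0566] [(np.float64(0.0476), np.float64(101.1)), (np.float64(0.0409), np.float64(2.7))]
outer 3286.5 [ 38.2 202.4] [77.3 55. ] [ 0.5817 -0.1025  0.066 ] bal [ 0.0004 -0.1307] [(np.float64(0.0543), np.float64(174.0)), (np.float64(0.0672), np.float64(99.4))]
hole 2282.0 [ 41. 203.] [48. 60.] [ 0.5818 -0.1001  0.066 ] bal [ 0.001  -0.1283] [(np.float64(0.0527), np.float64(101.1)), (np.float64(0.0465), np.float64(-1.2))]
outer 10196.0 [398.5 202. ] [104. 199.] [0.514  0.2078 0.084 ] bal [-0.0027  0.187 ] [(np.float64(0.1583), np.float64(101.1)), (np.float64(0.0928), np.float64(19.8))]
[167, 168, 120, 98, 98, 94, 100, 97, 98, 198, 222, 220, 221, 221, 204, 141, 140, 160, 161, 164, 169, 166, 166, 162, 160, 166, 163, 163, 163, 162, 162, 160, 164, 166, 169, 174, 170, 168, 165, 161, 164, 169, 165, 164, 165, 165, 167, 162, 160, 163, 167, 173, 168, 166, 163, 163, 165, 167, 168, 167, 154, 114, 99, 99, 96, 98, 98, 99, 143, 207, 221, 221, 222, 220, 220, 195, 178, 175, 176, 185, 198, 198, 200, 202, 201]
[163, 149, 92, 92, 88, 86, 95, 161, 221, 221, 222, 221, 215, 198, 163, 166, 165, 167, 164, 165, 166, 166, 166, 165, 167, 165, 167, 164, 165, 164, 165, 166, 168, 167, 168, 165, 167, 166, 165, 168, 165, 164, 164, 164, 167, 166, 166, 166, 168, 166, 165, 168, 165, 148, 98, 100, 98, 89, 86, 87, 86, 129, 200, 222, 221, 223, 215, 188, 167, 167, 167, 168, 168, 166, 167]
[199, 199, 199, 199, 197, 178, 159, 157, 146, 104, 91, 92, 92, 84, 70, 98, 122, 125, 120, 126, 122, 119, 122, 123, 123, 121, 122, 123, 108, 85, 89, 89, 89, 94, 91, 91, 95, 94, 93, 92, 94, 93, 94, 96, 91, 91, 94, 95, 94, 95, 92, 94, 99, 98, 92, 93, 91, 91, 90, 91, 93, 93, 93, 96, 94, 94, 101, 114, 117, 118, 121, 121, 120, 123, 121, 122, 122, 122, 125, 149]
C top [0.4586 0.1357 0.139 ] [-0.0716  0.1276]
trayend L [0.434  0.1357 0.078 ] [-0.0958  0.1326]
```

```bash
python3 - <<'E'
from h import *
c=np.load("pics/w1.npz");E=c["E"]
Y=np.radians(11.74);Rb=np.array([[np.cos(Y),np.sin(Y)],[-np.sin(Y),np.cos(Y)]]);C0=np.array([.5547,.0253])
def q(u,z):
    p=onplane(*ray(c,E,u),z);return p.round(4),(Rb@(p[:2]-C0)).round(4)
for n,u in (("outL",(298.8,202)),("outR",(365.2,202)),("top",(332,171.8)),("bot",(332,232.6)),("intop",(332,178)),("inbot",(332,226.8)),("ctr",(332,202.2))): print(n,q(u,.084))
g=cv2.cvtColor(c["img"],cv2.COLOR_BGR2GRAY)
m=(g[165:240,290:366]>205).astype(np.uint8);m[:, :8]=0;cs,_=cv2.findContours(m,0,1);k=max(cs,key=cv2.contourArea);r=cv2.minAreaRect(k);print(r, q((290+r[0][0],165+r[0][1]),.084))
bx=cv2.boxPoints(r);print([q((290+a,165+b),.084)[1] for a,b in bx])
# right-tray frame + edges for the right end
print("ctrR",q((44.5,203),.066))
o,T=tool();print(rows([.515,-.08,.22],4,101.7))
E
```

```text
outL (array([0.53  , 0.1262, 0.084 ]), array([-0.0036,  0.1038]))
outR (array([0.5193, 0.1806, 0.084 ]), array([-0.003 ,  0.1592]))
top (array([0.4993, 0.1482, 0.084 ]), array([-0.0292,  0.1316]))
bot (array([0.5519, 0.159 , 0.084 ]), array([0.0245, 0.1315]))
intop (array([0.5044, 0.1492, 0.084 ]), array([-0.024 ,  0.1316]))
inbot (array([0.5466, 0.1579, 0.084 ]), array([0.0191, 0.1315]))
ctr (array([0.5249, 0.1534, 0.084 ]), array([-0.0031,  0.1315]))
((42.0, 37.5), (59.0, 66.0), 90.0) (array([0.5251, 0.1535, 0.084 ]), array([-0.0029,  0.1315]))
[array([-0.0285,  0.1047]), array([-0.0279,  0.1584]), array([0.0242, 0.1598]), array([0.0236, 0.1031])]
ctrR (array([ 0.5811, -0.097 ,  0.066 ]), array([ 0.001 , -0.1251]))
([[-5.5, -1.1, -0.5], [-5.5, -1.1, -0.5], [-5.5, -1.1, -0.5], [-5.5, -1.2, -0.5]], np.float64(-0.18))
```

```bash
python3 -c "
from h import *
print(rows([.640,-.099,.2],5,101.7))"
```

```text
([[-5.2, 1.5, -0.0], [-5.2, 1.5, -0.0], [-5.2, 1.5, -0.0], [-5.2, 1.5, -0.0], [-5.2, 1.4, -0.0]], np.float64(-0.15))
```

Request:
{"fn": "arm_command", "kwargs": {
  "translation": [
    [-5.2, 1.5, 0],
    [-5.2, 1.5, 0],
    [-5.2, 1.5, 0],
    [-5.2, 1.5, 0],
    [-4.8, 1.4, 0],
    [0, 0, 0],
    [0, 0, 0]
  ],
  "twist": [-0.2, -0.2, -0.2, -0.2, 0, 0, 0]
}}

```text
time_s: 2.95
tool_pos: [0.6504, -0.0949, 0.2069]
tool_rot: [179.4, 0.3, 102.4]
force: [-1.4, 0.3, 0.0]
grip_width: 0.0866
```

```bash
python3 -c "
from h import *
o,c,E=wrist('w2');print(o['tool_pos'],o['tool_rot'],o['force'])"
```

```text
[ 0.65035863 -0.09489886  0.20687986] [179.39694564   0.34129101 102.42129566] [-1.40878117  0.30861228  0.00925296]
```

View pics/w2.png

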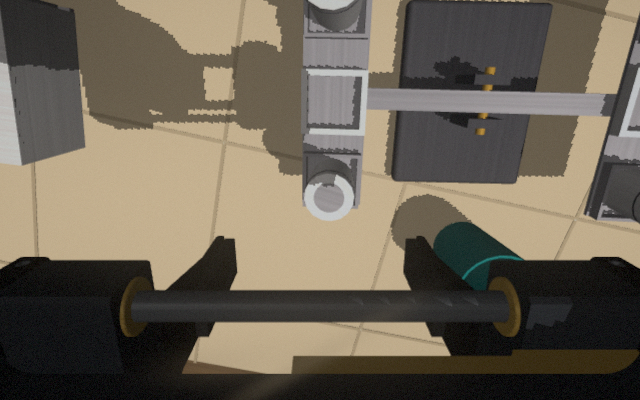

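```bash
python3 - <<'E'
from h import *
c=np.load("pics/w2.npz");E=c["E"];g=cv2.cvtColor(c["img"],cv2.COLOR_BGR2GRAY)
Y=np.radians(11.74);Rb=np.array([[np.cos(Y),np.sin(Y)],[-np.sin(Y),np.cos(Y)]]);C0=np.array([.5547,.0253])
cr=g[155:235,290:370];H=cv2.HoughCircles(cv2.resize(cr,None,fx=4,fy=4,interpolation=2),cv2.HOUGH_GRADIENT,1,20,param1=120,param2=18,minRadius=50,maxRadius=115)
for x,y,r in H[0][:6]:
    u=(290+(x-1.5)/4,155+(y-1.5)/4);p=onplane(*ray(c,E,u),.109);print(np.round(u,1),r/4,p.round(4),(Rb@(p[:2]-C0)).round(4))
print(g[160:228,329].tolist());print(g[197,295:365].tolist())
for u in((304,196),(354.5,196),(329,221)):p=onplane(*ray(c,E,u),.109);print((Rb@(p[:2]-C0)).round(4))
E
```

```text
[329.8 197.5] 23.625 [ 0.6501 -0.0886  0.109 ] [ 0.0702 -0.1309]
[325.  199.5] 18.675 [ 0.6525 -0.0919  0.109 ] [ 0.0719 -0.1346]
[81, 80, 82, 79, 77, 77, 81, 77, 77, 73, 64, 69, 76, 88, 110, 115, 116, 115, 114, 114, 115, 116, 112, 98, 86, 108, 150, 150, 147, 149, 141, 141, 142, 149, 148, 147, 149, 147, 149, 151, 147, 144, 147, 151, 151, 153, 155, 154, 149, 146, 145, 151, 174, 199, 198, 198, 201, 198, 198, 200, 193, 182, 179, 181, 180, 180, 181, 179]
[179, 178, 180, 178, 179, 181, 179, 128, 117, 183, 197, 199, 197, 198, 198, 198, 197, 197, 181, 154, 145, 146, 148, 143, 145, 146, 143, 149, 148, 150, 151, 148, 149, 146, 147, 145, 148, 148, 150, 148, 148, 148, 147, 148, 148, 146, 148, 148, 144, 185, 198, 198, 199, 199, 196, 198, 199, 199, 187, 120, 114, 140, 142, 146, 143, 170, 180, 178, 182, 179]
[ 0.0693 -0.1511]
[ 0.0687 -0.1117]
[ 0.0901 -0.1311]
```

```bash
python3 -c "
from h import *
print(rows([.650,-.088,.10],3,101.7))"
```

```text
([[0.2, 0.0, 3.6], [0.2, 0.0, 3.6], [0.2, 0.0, 3.6]], np.float64(0.24))
```

Request:
{"fn": "arm_command", "kwargs": {
  "translation": [
    [0.3, 0, 3.6],
    [0.2, 0, 3.6],
    [0.2, 0, 3.4],
    [0, 0, 0],
    [0, 0, 0]
  ],
  "twist": [0.2, 0.2, 0.3, 0, 0]
}}

```text
time_s: 3.62
tool_pos: [0.6521, -0.0795, 0.1031]
tool_rot: [178.9, 0.2, 102.4]
force: [0.2, -0.0, -0.2]
grip_width: 0.0868
```

```bash
python3 -c "
from h import *
o=tool()[0];print(o['tool_pos'],o['tool_rot'],o['force']);print(delta([.650,-.088],.072))"
```

```text
[ 0.65208425 -0.07948914  0.10313888] [178.94754414   0.2083704  102.38882465] [ 0.15266989 -0.04477946 -0.1690698 ]
[-0.78 -0.44  3.11]
```

Request:
{"fn": "arm_command", "kwargs": {
  "translation": [
    [-0.6, -0.4, 1.0],
    [-0.3, -0.2, 1.0],
    [0, 0, 0.9],
    [0, 0, 0]
  ],
  "twist": [0, 0, 0, 0]
}}

```text
time_s: 4.12
tool_pos: [0.6503, -0.0907, 0.0756]
tool_rot: [178.7, 0.3, 102.4]
force: [0.3, 0.5, -0.6]
grip_width: 0.0872
```

```bash
python3 -c "
from h import *
o=tool()[0];print(o['tool_pos'],o['tool_rot'],o['force']);print(delta([.650,-.088],.072))"
```

```text
[ 0.65028798 -0.09072958  0.07562639] [178.66427803   0.275296   102.38386754] [ 0.3020793   0.50803323 -0.57818285]
[0.27 0.02 0.36]
```

Request:
{"fn": "arm_command", "kwargs": {
  "translation": [
    [0.3, 0, 0.3],
    [0, 0, 0]
  ],
  "twist": [0, 0]
}}

```text
time_s: 4.38
tool_pos: [0.6499, -0.0875, 0.0725]
tool_rot: [178.7, 0.3, 102.4]
force: [-0.0, -0.3, -0.3]
grip_width: 0.0869
```

Request:
{"fn": "arm_command", "kwargs": {
  "translation": [
    [0, 0, 0],
    [0, 0, 0],
    [0, 0, 0],
    [0, 0, 0],
    [0, 0, 0],
    [0, 0, 0]
  ],
  "twist": [0, 0, 0, 0, 0, 0],
  "grip": 0,
  "force": 5
}}

```text
time_s: 5.12
tool_pos: [0.6504, -0.0872, 0.0733]
tool_rot: [178.6, 0.3, 102.4]
force: [0.2, 1.1, 1.3]
grip_width: 0.0398
```

Request:
{"fn": "arm_command", "kwargs": {
  "translation": [
    [0, 0, 0],
    [0, 0, 0]
  ],
  "twist": [0, 0],
  "force": 12
}}

```text
time_s: 5.38
tool_pos: [0.6504, -0.0871, 0.0733]
tool_rot: [178.6, 0.3, 102.4]
force: [-0.4, 1.0, 0.6]
grip_width: 0.0396
```

Request:
{"fn": "arm_command", "kwargs": {
  "translation": [
    [0, 0, -1.0],
    [0, 0, -1.5],
    [0, 0, -3],
    [0, 0, -4],
    [0, 0, -2],
    [0, 0, 0]
  ],
  "twist": [0, 0, 0, 0, 0, 0]
}}

```text
time_s: 6.12
tool_pos: [0.6477, -0.0881, 0.1963]
tool_rot: [178.4, 0.3, 102.4]
force: [-0.0, 0.9, -1.0]
grip_width: 0.0395
```

```bash
python3 -c "
from h import *
o=tool()[0];print(o['tool_pos'],o['tool_rot'],o['force'],o['grip_width']);print(rows([.5258,.1536,.185],6,101.74))"
```

```text
[ 0.64774364 -0.08807159  0.19628639] [178.43603812   0.34289586 102.3625597 ] [-0.04087073  0.88454107 -1.0486146 ] 0.039462173287401876
([[4.4, -1.1, 0.2], [4.4, -1.1, 0.2], [4.4, -1.1, 0.2], [4.4, -1.1, 0.2], [4.4, -1.2, 0.2], [4.4, -1.2, 0.2]], np.float64(0.1))
```

Request:
{"fn": "arm_command", "kwargs": {
  "translation": [
    [4.4, -1.1, 0.2],
    [4.4, -1.1, 0.2],
    [4.4, -1.1, 0.2],
    [4.4, -1.1, 0.2],
    [4.4, -1.2, 0.2],
    [3.4, -1, 0.2],
    [0, 0, 0],
    [0, 0, 0]
  ],
  "twist": [0.1, 0.1, 0.1, 0.1, 0.1, 0.1, 0, 0]
}}

```text
time_s: 7.12
tool_pos: [0.5238, 0.1508, 0.1751]
tool_rot: [178.8, 0.5, 101.6]
force: [0.7, -0.6, -0.9]
grip_width: 0.0391
```

```bash
python3 -c "
from h import *
o,c,E=wrist('w3');print(o['tool_pos'],o['tool_rot'],o['force'],o['grip_width']);print(rows([.5258,.1536,.12],3,101.74))"
```

```text
[0.52378512 0.15077819 0.17505432] [178.79482943   0.50147961 101.60224557] [ 0.6878326  -0.63110618 -0.9092471 ] 0.03914755319250737
([[0.1, 0.1, 1.8], [0.1, 0.1, 1.8], [0.1, 0.1, 1.8]], np.float64(-0.05))
```

View pics/w3.png

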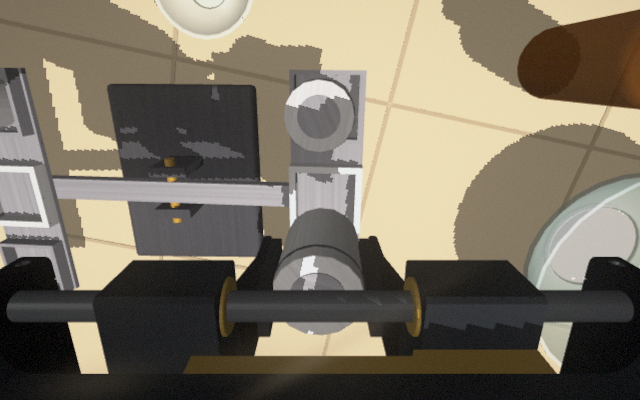

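The tin is held upright between the pads at about (318,270). The left frame's far wall is visible at row 168, with the tray still raised.

Request:
{"fn": "arm_command", "kwargs": {
  "translation": [
    [0.1, 0.1, 2.0],
    [0.1, 0.1, 2.0],
    [0.1, 0.1, 1.8],
    [0, 0, 0],
    [0, 0, 0]
  ],
  "twist": [0, 0, 0, 0, 0]
}}

```text
time_s: 7.8
tool_pos: [0.5307, 0.1485, 0.1159]
tool_rot: [178.7, 0.6, 101.0]
force: [0.3, 0.7, -0.0]
grip_width: 0.039
```

```bash
python3 -c "
from h import *
o=tool()[0];print(o['tool_pos'],o['tool_rot'],o['force'],o['grip_width']);print(delta([.5258,.1536]))"
```

```text
[0.53065429 0.14850185 0.11587659] [178.70044591   0.57925224 101.03604015] [ 0.27273421  0.71174201 -0.02337535] 0.03901471954499304
[ 0.59 -0.38 -0.01]
```

Request:
{"fn": "arm_command", "kwargs": {
  "translation": [
    [0.6, -0.4, 0.3],
    [0, 0, 0],
    [0, 0, 0]
  ],
  "twist": [-0.6, 0, 0]
}}

```text
time_s: 8.18
tool_pos: [0.5262, 0.1545, 0.1142]
tool_rot: [178.6, 0.5, 101.7]
force: [0.6, 0.8, -0.9]
grip_width: 0.0391
```

```bash
python3 -c "
from h import *
o=tool()[0];print(o['tool_pos'],o['tool_rot'],o['force'],o['grip_width']);print(delta([.5258,.1536]))"
```

```text
[0.52615806 0.15445034 0.11416101] [178.55804343   0.54142504 101.68892265] [ 0.56129168  0.77273507 -0.91745616] 0.03912813414227095
[-0.08 -0.05 -0.  ]
```

Request:
{"fn": "arm_command", "kwargs": {
  "translation": [
    [0, 0, 0.5],
    [0, 0, 0.4],
    [0, 0, 0]
  ],
  "twist": [0, 0, 0]
}}

```text
time_s: 8.55
tool_pos: [0.5265, 0.1545, 0.1047]
tool_rot: [178.5, 0.5, 101.7]
force: [0.3, -0.7, -0.8]
grip_width: 0.0391
```

```bash
python3 -c "
from h import *
o=tool()[0];print(o['tool_pos'],o['tool_rot'],o['force'],o['grip_width']);print(delta([.5258,.1536]))"
```

```text
[0.5264623  0.15452423 0.10474525] [178.53737323   0.53430752 101.70263822] [ 0.30041719 -0.68053608 -0.80182109] 0.03913146349047927
[-0.08 -0.08 -0.  ]
```

Request:
{"fn": "arm_command", "kwargs": {
  "translation": [
    [-0.1, -0.1, 0.2],
    [0, 0, 0.2],
    [0, 0, 0]
  ],
  "twist": [0, 0, 0]
}}

```text
time_s: 8.93
tool_pos: [0.5258, 0.153, 0.1003]
tool_rot: [178.5, 0.5, 101.7]
force: [0.2, 0.0, -1.5]
grip_width: 0.039
```

```bash
python3 -c "
from h import *
o=tool()[0];print(o['tool_pos'],o['tool_rot'],o['force'],o['grip_width']);print(delta([.5258,.1536]))"
```

```text
[0.5257782  0.15304561 0.10033632] [178.54705719   0.54161167 101.68263087] [ 0.22327851  0.00761972 -1.54317541] 0.038985856117213204
[ 0.05  0.01 -0.  ]
```

Request:
{"fn": "arm_command", "kwargs": {
  "translation": [
    [0, 0, 0.2],
    [0, 0, 0.2],
    [0, 0, 0]
  ],
  "twist": [0, 0, 0]
}}

```text
time_s: 9.3
tool_pos: [0.526, 0.1531, 0.0961]
tool_rot: [178.5, 0.5, 101.7]
force: [-0.8, -0.4, -0.6]
grip_width: 0.0394
```

Request:
{"fn": "arm_command", "kwargs": {
  "translation": [
    [0, 0, 0.2],
    [0, 0, 0]
  ],
  "twist": [0, 0]
}}

```text
time_s: 9.55
tool_pos: [0.526, 0.1531, 0.094]
tool_rot: [178.5, 0.5, 101.7]
force: [-0.2, -0.6, -0.7]
grip_width: 0.0392
```

Request:
{"fn": "arm_command", "kwargs": {
  "translation": [
    [0, 0, 0.2],
    [0, 0, 0]
  ],
  "twist": [0, 0]
}}

```text
time_s: 9.8
tool_pos: [0.5261, 0.1531, 0.0919]
tool_rot: [178.5, 0.5, 101.7]
force: [0.5, 0.6, -2.1]
grip_width: 0.0391
```

Request:
{"fn": "arm_command", "kwargs": {
  "translation": [
    [0, 0, 0.1],
    [0, 0, 0]
  ],
  "twist": [0, 0]
}}

```text
time_s: 10.05
tool_pos: [0.5263, 0.1531, 0.0909]
tool_rot: [178.5, 0.5, 101.7]
force: [0.3, -0.4, -1.1]
grip_width: 0.0392
```

```bash
python3 - <<'E'
from h import *
F=[]
o,c,E=wrist('w4');F.append(o['force'])
for n in ("side","scene"):
    d=optics.read_camera(n);F.append(telemetry.get_obs()['force']);cv2.imwrite(f"pics/{n}4.png",d["img"])
print(o['tool_pos'],np.round(F,2))
a=cv2.imread("pics/scene4.png")[140:260,255:415];b=c["img"][60:310,200:440]
cv2.imwrite("pics/v4.png",np.hstack([cv2.resize(a,(440,330),interpolation=2),cv2.resize(b,(316,330),interpolation=2)]))
E
```

```text
[0.52625829 0.15313307 0.09094803] [[ 0.26 -0.45 -1.09]
 [ 0.96  0.5  -1.55]
 [-0.07 -0.97 -0.33]]
```

View pics/v4.png

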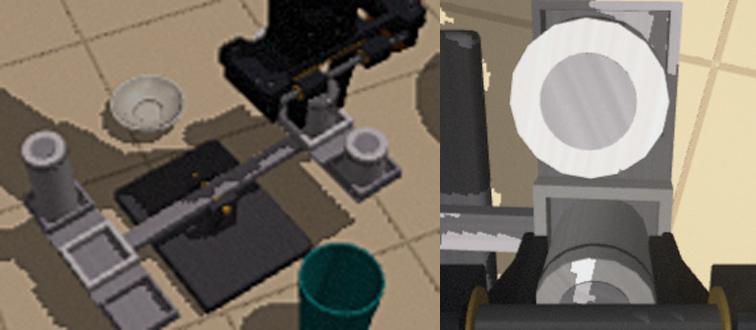

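The tin is inside the middle frame of the left tray (inset right, about (600,260)). I'll keep lowering until it touches.

Request:
{"fn": "arm_command", "kwargs": {
  "translation": [
    [0, 0, 0.1],
    [0, 0, 0],
    [0, 0, 0]
  ],
  "twist": [0, 0, 0]
}}

```text
time_s: 10.58
tool_pos: [0.5264, 0.1532, 0.0901]
tool_rot: [178.5, 0.5, 101.7]
force: [-0.4, -1.0, -0.5]
grip_width: 0.039
```

Request:
{"fn": "arm_command", "kwargs": {
  "translation": [
    [0, 0, 0.1],
    [0, 0, 0],
    [0, 0, 0]
  ],
  "twist": [0, 0, 0]
}}

```text
time_s: 10.95
tool_pos: [0.5264, 0.1532, 0.089]
tool_rot: [178.5, 0.5, 101.7]
force: [-0.1, -0.2, -0.7]
grip_width: 0.0388
```

Request:
{"fn": "arm_command", "kwargs": {
  "translation": [
    [0, 0, 0.1],
    [0, 0, 0],
    [0, 0, 0]
  ],
  "twist": [0, 0, 0]
}}

```text
time_s: 11.32
tool_pos: [0.5264, 0.1533, 0.088]
tool_rot: [178.5, 0.5, 101.7]
force: [-0.6, -0.5, -0.3]
grip_width: 0.0393
```

Once the tin's weight passes over, the tray sinks towards level with almost no extra force. Tin-on-floor at level corresponds to a TCP height of about 0.0823, so I'll go on down towards that.

Request:
{"fn": "arm_command", "kwargs": {
  "translation": [
    [0, 0, 0.1],
    [0, 0, 0.1],
    [0, 0, 0.1],
    [0, 0, 0],
    [0, 0, 0]
  ],
  "twist": [0, 0, 0, 0, 0]
}}

```text
time_s: 11.95
tool_pos: [0.5265, 0.1536, 0.0849]
tool_rot: [178.5, 0.5, 101.7]
force: [-1.0, 0.3, -0.2]
grip_width: 0.0392
```

Request:
{"fn": "arm_command", "kwargs": {
  "translation": [
    [0, 0, 0.1],
    [0, 0, 0.1],
    [0, 0, 0],
    [0, 0, 0]
  ],
  "twist": [0, 0, 0, 0]
}}

```text
time_s: 12.45
tool_pos: [0.5265, 0.1537, 0.0828]
tool_rot: [178.5, 0.5, 101.7]
force: [-0.9, 0.5, -0.5]
grip_width: 0.0391
```

```bash
python3 - <<'E'
from h import *
F=[]
for i in range(3):
    c=optics.read_camera("scene");F.append(telemetry.get_obs()['force'])
d=optics.read_camera("side");o,w,E=wrist("w5")
print(o['tool_pos'],np.round(F,2))
b=w["img"][60:310,200:440]
cv2.imwrite("pics/v5.png",np.hstack([cv2.resize(c["img"][140:260,255:415],(440,330),interpolation=2),cv2.resize(b,(316,330),interpolation=2)]))
E
```

```text
[0.52652458 0.15375523 0.0828652 ] [[-1.07  0.38  0.71]
 [-1.29  1.    0.78]
 [-0.13  0.32  0.52]]
```

View pics/v5.png

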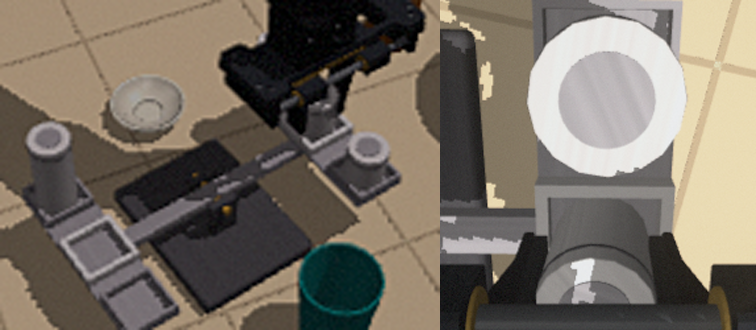

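The tray now carries the tin (vertical force rose to about +0.7 N) and the beam is coming level: A has risen and C leans less. Releasing.

Request:
{"fn": "arm_command", "kwargs": {
  "translation": [
    [0, 0, 0],
    [0, 0, 0],
    [0, 0, 0],
    [0, 0, 0]
  ],
  "twist": [0, 0, 0, 0],
  "grip": 85
}}

```text
time_s: 13.2
tool_pos: [0.527, 0.1534, 0.083]
tool_rot: [178.4, 0.5, 101.7]
force: [0.9, 0.1, -0.5]
grip_width: 0.0702
```

Request:
{"fn": "arm_command", "kwargs": {
  "translation": [
    [0, 0, -0.5],
    [0, 0, -1.5],
    [0, 0, -3],
    [0, 0, -4],
    [0, 0, -2],
    [-1, -3, 0],
    [0, -4, 0],
    [0, 0, 0]
  ],
  "twist": [0, 0, 0, 0, 0, 0, 0, 0]
}}

```text
time_s: 14.2
tool_pos: [0.4577, 0.1292, 0.2024]
tool_rot: [178.0, 0.4, 101.6]
force: [-0.3, 0.5, 0.7]
grip_width: 0.0743
```

```bash
python3 - <<'E'
from h import *
c=optics.read_camera("scene");d=optics.read_camera("side");o,w,E=wrist("w6")
np.savez("pics/s6.npz",**c);np.savez("pics/d6.npz",**d)
print(o['tool_pos'],o['tool_rot'],o['force'])
r=lambda x:cv2.resize(x,(400,325),interpolation=2)
cv2.imwrite("pics/v6.png",np.vstack([np.hstack([r(c["img"][140:270,255:415]),r(d["img"][130:260,240:400])]),np.hstack([cv2.resize(w["img"],(400,250)),np.zeros((250,400,3),np.uint8)])]))
E
```

```text
[0.45996532 0.12959598 0.20266774] [177.87248182   0.45321548 101.58398378] [ 0.28686848  0.90517443 -0.76629004]
```

View pics/v6.png

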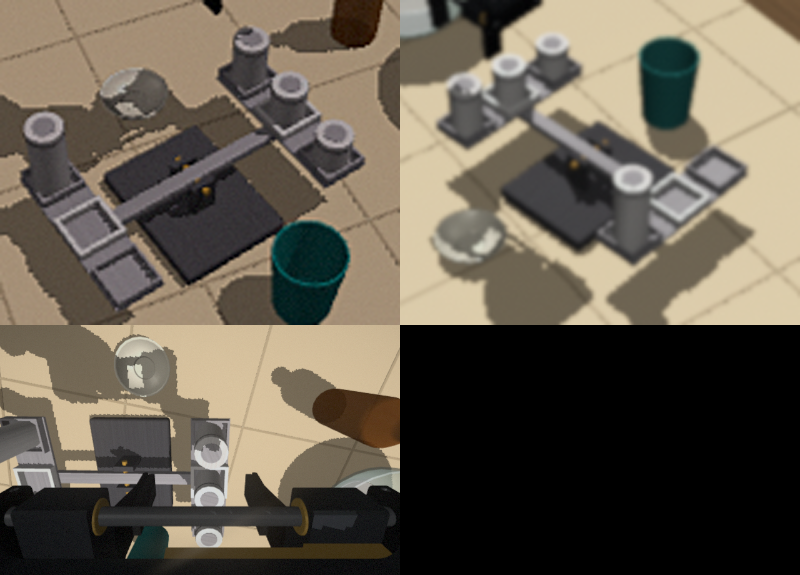

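Tin B stands in the left middle frame at (290,95) in the top-left crop, and the right tray holds only A. I'll check that it is level by triangulating the tops and frames.

```bash
python3 - <<'E'
from h import *
s=np.load("pics/scene0.npz");d=np.load("pics/side0.npz")
Y=np.radians(11.74);Rb=np.array([[np.cos(Y),np.sin(Y)],[-np.sin(Y),np.cos(Y)]]);C0=np.array([.5547,.0253])
P={"A .156":((44,125),(632,178)),"B .118":((290,87),(509,65)),"C .130":((250,39),(464,87)),"D .108":((336,132),(552,45)),"frameR .075":((89,226),(680,197)),"emptyseatR .064":((127,275),(715,170))}
for k,(a,b) in P.items():
    p,e=tri([ray(s,s["extrinsics"],(255+a[0]/2.5,140+a[1]/2.5)),ray(d,d["extrinsics"],(240+(b[0]-400)/2.5,130+b[1]/2.5))])
    print(k,p.round(4),(Rb@(p[:2]-C0)).round(4),np.round(e,4))
E
```

```text
A .156 [ 0.5071 -0.112   0.1547] [-0.0746 -0.1248] [0.0017 0.0017]
B .118 [0.5283 0.1562 0.1145] [0.0007 0.1335] [0.0007 0.0007]
C .130 [0.4572 0.1418 0.1264] [-0.0718  0.1339] [0.0021 0.0021]
D .108 [0.5983 0.1725 0.1046] [0.0726 0.1352] [0.0034 0.0034]
frameR .075 [ 0.5844 -0.0997  0.0731] [ 0.0036 -0.1284] [0.0024 0.0024]
emptyseatR .064 [ 0.6486 -0.0837  0.0658] [ 0.0698 -0.1258] [0.0017 0.0017]
```

Request:
{"fn": "arm_command", "kwargs": {
  "translation": [
    [0, 0, -3],
    [3, -4, -2],
    [3, -2, 0],
    [0, 0, 0],
    [0, 0, 0],
    [0, 0, 0],
    [0, 0, 0],
    [0, 0, 0],
    [0, 0, 0],
    [0, 0, 0]
  ],
  "twist": [0, 0, 0, 0, 0, 0, 0, 0, 0, 0]
}}

```text
time_s: 15.6
tool_pos: [0.3922, 0.1765, 0.2516]
tool_rot: [177.9, 0.6, 101.1]
force: [0.1, -0.2, 0.9]
grip_width: 0.0741
```

```bash
python3 - <<'E'
from h import *
c=optics.read_camera("scene");d=optics.read_camera("side");o,w,E=wrist("w7")
print(o['tool_pos'])
for n,x in(("s6",c),("d6",d)):
    y=np.load(f"pics/{n}.npz")["img"];r=(slice(140,270),slice(255,415)) if n=="s6" else (slice(150,260),slice(260,400))
    a=cv2.cvtColor(x["img"],6)[r].astype(np.float32);b=cv2.cvtColor(y,6)[r].astype(np.float32)
    print(n,cv2.phaseCorrelate(a,b),np.abs(a-b).mean())
r=lambda x:cv2.resize(x,(400,325),interpolation=2)
cv2.imwrite("pics/v7.png",np.hstack([r(c["img"][140:270,255:415]),cv2.resize(w["img"],(400,325))]))
E
```

```text
[0.39220204 0.17654193 0.25163244]
s6 ((0.05313650802568759, 0.5005890674957527), 0.754647825912193) 9.92851
d6 ((0.05806382408147215, 0.04003276786259846), 0.8568353177220733) 10.339351
```

View pics/v7.png

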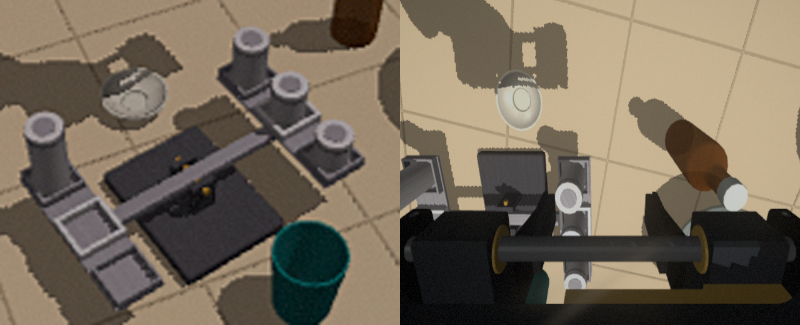

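```bash
python3 -c "
from cell import env
print(env.sign_off())"
```

```text
the job is handed in; nothing more can be done
None
```

I moved the 54 mm tin (about 80 g) from the right tray into the sliding middle seat of the left tray and handed the job in. That leaves the 92 mm tin (about 240 g) alone on the right and the 66, 54 and 44 mm tins together on the left. The move took about 15 s. The measured force stayed around 2 N or less.

**Seating:** the tops of the three left-tray tins differ by 12 and 10 mm, matching their known height differences, so the moved tin is fully down and upright.

**Level:** the tin tops came out 1.3–3.6 mm below their expected level heights, 3.4–3.6 mm on the left and 1.3 mm on the right. That could mean the left tray hangs about 2 mm low, a tilt of roughly 0.008 rad. It is within the scatter of the earlier measurements, so I can't tell a slight tilt from camera error. I saw no beam movement between the last two checks; one of those two picture comparisons shifted by half a pixel, which I put down to the arm's shadow.

**Other things on the counter:** the arm touched none of them. The dish, cup and bottle look unmoved in the last picture; I did not check the bowl, spatula or box again.

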